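# Show the ball dish to the bench imager

### The job

Swing the imager's door open by its bar handle, well past a right angle, and leave it open. Then pick up the dished plate by the grip over its middle, turn it about a quarter turn so that its tab points straight into the open compartment, and finish still holding it: level, still, over the ring mark in front of the compartment and half-way up the opening, touching neither the imager nor its door. The loose steel ball must stay in the middle of the dish all the time, and the jar, the microplate and the tip box are left alone.

Things in the scene. Friction and masses are not known exactly. Their poses are not given: they have to be found in the camera images.
- imager: White fixed bench imager, 300 wide, 260 deep, 225 mm high: door compartment, and right of it a column with a small screen. Origin on the bench under the middle of the door opening, in the front plane; x points into the compartment, y left along the front. Opening 200 mm wide, 30 to 213 mm above the bench. A flat silver ring mark, 100 mm across, lies on the bench 140 mm in front of the origin.
- imager_door (a joint): Angle of the grey imager door (200 mm wide, 185 mm high from 30 mm above the bench, 15 mm thick), rad: 0 shut, grows as it opens towards the robot about its upright hinge on the left edge, stop at 1.9. It turns easily and stays where it is left.
- imager_door_handle (a point): Middle of the door's handle: upright steel bar, 11 mm thick, 111 mm long with its round ends, 35 mm off the door's face, 170 mm from the hinge edge, 150 mm above the bench. Posts 8 mm thick join it to the door 42 mm above and below this point. Its x axis points from the bar squarely to the door, y towards the hinge; it moves with the door.
- imager_door_hinge (a point): Point on the door's upright hinge axis, half-way up the door, 100 mm left of the imager's origin and 16 mm in front of its front plane (on the door's outer face); turns with the door. In the door's frame the handle lies 35 mm in -x and 170 mm in -y from it.
- hold_point (a point): The point in the air where the dish's dish_center is to be held: 115 mm above the bench over the middle of the ring mark, 140 mm in front of the imager's front face. It is fixed to the imager and its axes are the imager's (x into the compartment).
- dish_center (a point): Loose round dished aluminium plate, 130 mm in diameter, rim 16.5 mm high, sloping gently down to its middle, about 0.22 kg. This point is on its axis, 16 mm above its underside. x points to its flat tab, y along its bail handle, z up. It starts on the bench, tab pointing about a quarter turn anticlockwise (from above) from the direction into the imager.
- dish_grip (a point): Middle of the black grip block, 10 mm thick (dish x), 46 mm long (dish y), 16 mm high, carried by a thin wire bail that spans the dish along dish y; on the dish's axis, 85 mm above its underside. Axes as dish_center.
- dish_tab (a point): Point on the flat tab (24 mm wide) that sticks out of the rim: 80 mm from the dish's axis in dish x, 14.5 mm above its underside; the tab ends 88 mm from the axis.
- ball_center (a point): Centre of the loose polished steel ball, 22 mm in diameter, 44 g, which rests in the middle of the dish, its centre 16 mm above the dish's underside.
- bottle: Bystander: amber jar, 60 mm in diameter, 120 mm high; origin at the middle of its underside.
- microplate: Bystander: white microplate 85 x 127 x 14 mm lying flat; origin at the middle of its underside.
- tip_box: Bystander: grey box with white lid 84 x 120 x 57 mm; origin at the middle of its underside.
Things that resemble listed ones, but are neither listed nor needed, are in the scene too. Leave any green or orange look-alike of the part that bears dish_center alone.

How it is judged:
On the way, in this order (a step that is already met when the one before it is completed fails the run):
1. the door is open past a right angle while the dish still stands on the bench (value of joint imager_door above 1.57 rad and height (world z) of dish_center below 0.03 m), for 0.2 s.
2. the dish is lifted off the bench by the gripper, ball in its middle (height (world z) of dish_center above 0.05 m and contact force between the fingers and dish above 1 N and horizontal distance between ball_center and dish_center below 0.03 m), for 0.2 s.
At the end, for the whole second after the job is handed in: Door open 1.57 rad or more; the gripper alone holds the dish, still, level within 0.09 rad, dish_center within 35 mm of hold_point, tab pointing into the compartment within 0.17 rad, ball within 12 mm of dish_center; neither imager nor door touches it (value of joint imager_door above 1.57 rad and distance between dish_center and hold_point below 0.035 m and angle between the x axis of dish_center and the x axis of hold_point, either way round below 0.17 rad and x of dish_tab in the frame of hold_point above 0.03 m and angle between dish_center's own z axis and vertical below 0.09 rad and distance between ball_center and dish_center below 0.012 m and linear speed of dish below 0.02 m/s and angular speed of dish below 0.1 rad/s and contact force between the fingers and dish above 1 N and contact force between imager and dish below 0.2 N); the arm keeps its last pose, push and grip.
It fails at once if the ball leaves the middle of the dish (more than 30 mm from it) (distance between ball_center and dish_center above 0.03 m).
It fails at once if the dish is tipped (more than 0.3 rad) (angle between dish_center's own z axis and vertical above 0.3 rad).
It fails at once if the jar is moved more than 30 mm (distance of bottle from where it was at the start of the episode above 0.03 m).
It fails at once if the microplate is moved more than 30 mm (distance of microplate from where it was at the start of the episode above 0.03 m).
It fails at once if the tip box is moved more than 30 mm (distance of tip_box from where it was at the start of the episode above 0.03 m).
It also fails if it takes over 72 s, if anything falls off the work surface, if the arm or the gripper's body presses on something with over 40 N, if the wrist force passes 120 N, or if a joint passes its speed limit or range.

### The arm

A 6-joint arm with a two-finger parallel gripper is mounted at the origin on the work surface. World frame = base frame: x ahead of the robot, y to its left, z up, the work surface at z = 0. Lengths are in m, angles in rad, forces in N, time in s.
With the tool pointing down it reaches from about 0.375 to 0.9 m from the base axis. Payload 3.1 kg.
Tool frame: the origin (TCP) lies midway between the tips of the shut fingers; the grasp point (between the pads) lies 19 mm behind it; x points along the fingers, y is the direction in which the jaws open and shut, and the axes are right-handed (so a half turn about x gives the same grasp; the last joint's range is limited). The gripper opens to 87 mm and grips with 3 to 60 N. Pads are 19 mm wide; open, the fingers measure 117 mm over their backs; the gripper's body (75 mm by 190 mm) begins 51 mm behind the grasp point.
Start: joints at [-1.391, 0.527, 1.433, -0, 1.181, -0.178], TCP at [0.219, -0.585, 0.223] pointing down, gripper open.
Joint ranges: [-3.08, 3.08], [-0.75, 2.2], [0.22, 2.44], [-1.43, 4.57], [0, 2.65], [-2.85, 2.85]. Speed limits (rad/s): [2.79, 2.79, 3.14, 3.14, 3.14, 3.14].

### API

Orientations are given as a unit quaternion [x, y, z, w].
In Python, from rig import get_obs, imaging, robot gives the robot as it stands.
- The arm moves only by the shell command python3 -m inch 'ROWS' [FORCE]. ROWS is JSON, a list of rows, each a list of 3 entries, a list of its own where there are three numbers: the finger opening in mm, from 0 to 87, then the shift along the tool's x, y, z in mm, then the turn, a rotation vector about the tool's x, y, z in degrees. In form: [[grip, [dx, dy, dz], [wx, wy, wz]], ...]. A call has 1 to 12 rows; each row shifts and turns the pose as measured when the row begins, along the tool's axes as they then stand; what a row does not reach is not made up. A row lasts 1/8 s, in which the tool goes at most 62.5 mm and 10.7 degrees, less where a joint would pass 70% of its speed; a pose out of reach is approached as far as the arm can. A call with a gripper value outside its range is refused whole. The fingers move at their own pace and stop on an object; FORCE is the grip in N (left out, the last holds). Time passes only in rows, so rows that do not move let the fingers close. It gives the time, the measured TCP pose, the force and the opening at its end, in the units of the state.
- get_obs(): the state, without advancing time (a new reading comes with each control period).
- imaging.camera(name): name is "side" or "top"; returns the picture (420x560x3 uint8, red, green, blue); there is no depth.
- imaging.camera_params(name): a dict with "camera_matrix" (3x3 intrinsics, pixels), "xyz" and "rotation" of the camera in the world. Camera axes: x right, y down, z forward; pixel columns grow to the right and rows downward; lengths in m; the calibration is good to about 2 mm. A picture is of the moment at which its call begins. camera_params takes no time and is no camera call.
- robot.hand_in(): hands the job in, once; it reports no verdict.
Trained networks look in the newest picture that a camera, given by its name, has taken for a name from the list of things; names that differ only in an ending like _2 or _b are one class to them, and where a whole thing is asked for, a point or a joint stands for the part that bears it (a point fixed in the world has none). Each returns a list of dicts, best first, with "confidence" (0 to 1); they miss things now and then, are a little off and sometimes report something else, mostly with a low value. They report only what shows in the picture. A call takes as long as a camera call. They do not tell look-alikes from the thing itself.
- imaging.cut_out(camera, target): "pixels" (420x560 bool, what is visible of it) and "box" ([centre column, centre row, width, height] in pixels, round what is visible of it).
- imaging.tip_of(camera, target): "pixel" ([column, row] in pixels: a listed point, or the origin of a listed thing).
The state is a dict: "time": time; "q": joint angles; "joint_velocities": joint speeds; "joint_torque": joint torques, N m; "position": TCP position; "tool_rot": TCP orientation; "ft_force": force on the tool from outside, world axes, zero at the start; "moment": the same for the moment, N m; "grip_width": finger opening in m.
Only numpy, scipy, OpenCV 4.12 (cv2) and the standard library are available. Lean on these libraries where they do the work, as an engineer would, in place of code of your own. Each camera call takes 0.05 s, during which the arm holds its last target. There are 200 camera calls.

## Working session

There is one attempt and no reset: what is moved stays moved. The work goes in short steps, Python scripts to look and compute and a shell command to move; the robot and the scene stay as the last step left them, time stands still between calls to the robot, and variables do not carry over. Pictures are saved under pics/ and viewed, about 8 in all and at most 12, crops included, and the job is handed in when it is done.

```bash
ls; mkdir -p pics; python3 - <<'E'
from rig import get_obs, imaging
import cv2
print(get_obs())
for c in ("side","top"):
    im=imaging.camera(c); cv2.imwrite(f"pics/{c}0.png",im[:,:,::-1])
    p=imaging.camera_params(c); print(c,p)
    for t in ("imager","imager_door_handle","imager_door_hinge","hold_point","dish_center","dish_grip","dish_tab","ball_center","bottle","microplate","tip_box"):
        try: print(t,[(round(d["confidence"],2),[round(float(x)) for x in d["pixel"]]) for d in imaging.tip_of(c,t)][:4])
        except Exception as e: print(t,e)
E
```

```text
pics
{'time': 0.0, 'q': array([-1.39151073e+00,  5.28442020e-01,  1.43388252e+00,  1.81054188e-08,
        1.18140885e+00, -1.78532582e-01]), 'joint_velocities': array([ 0.00112556,  0.00042931, -0.00062024,  0.00030989, -0.00068279,
       -0.00022554]), 'joint_torque': array([ 8.50667675e-04, -4.40043139e+01, -1.76589167e+01,  6.33046031e-02,
        5.81518596e-02, -1.79606341e-04]), 'position': array([ 0.21877172, -0.58468597,  0.22159277]), 'tool_rot': array([-0.69581956, -0.12659081,  0.69582012, -0.12507708]), 'ft_force': array([0.66745883, 0.49433679, 0.46042764]), 'moment': array([ 0.04946693, -0.00942389,  0.05475683]), 'grip_width': 0.08686903977035726}
side {'camera_matrix': array([[491.44289666,   0.        , 277.18151245],
       [  0.        , 491.44289666, 209.55095999],
       [  0.        ,   0.        ,   1.        ]]), 'xyz': array([0.29108861, 0.71290901, 0.72298717]), 'rotation': array([-0.14571427,  0.87499901, -0.45575876,  0.07367516])}
imager [(0.81, [173, 309])]
imager_door_handle [(0.8, [199, 224])]
imager_door_hinge [(0.67, [174, 303])]
hold_point []
dish
[... 429 characters left out ...]
[  0.        , 389.83879039, 214.80053728],
       [  0.        ,   0.        ,   1.        ]]), 'xyz': array([ 0.48272228, -0.12650152,  1.15180033]), 'rotation': array([-0.70636288,  0.70724595, -0.01824865,  0.02283934])}
imager [(0.77, [201, 161])]
imager_door_handle []
imager_door_hinge [(0.59, [162, 176])]
hold_point [(0.96, [216, 202])]
dish_center [(0.83, [336, 212]), (0.68, [343, 277]), (0.56, [273, 279])]
dish_grip [(0.86, [271, 283]), (0.78, [345, 282]), (0.7, [340, 208])]
dish_tab [(0.96, [291, 298]), (0.88, [333, 306]), (0.82, [310, 222])]
ball_center [(0.56, [340, 214])]
bottle [(0.87, [340, 152])]
microplate [(0.83, [386, 165]), (0.59, [224, 160])]
tip_box [(0.55, [417, 252])]
```

View pics/side0.png

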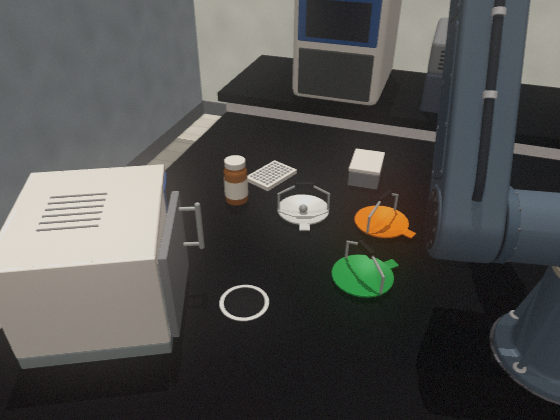

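View pics/top0.png

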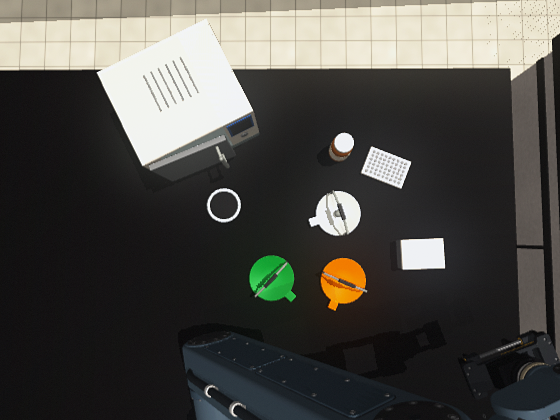

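The side view shows the white dish and its ball at (303,208), the bar handle at (199,225) and the ring at (245,302). In the top view the dish is at (338,213) with its tab at (313,222), the ring is at (224,205), and the door looks ajar, with its handle near (222,155).

```bash
cat > h.py <<'E'
import numpy as np, cv2
from rig import get_obs, imaging, robot
from scipy.spatial.transform import Rotation as R
def cam(c):
    p=imaging.camera_params(c); return p["camera_matrix"],np.array(p["xyz"]),R.from_quat(p["rotation"]).as_matrix()
def ray(c,uv):
    K,t,M=cam(c); d=M@np.linalg.solve(K,[uv[0],uv[1],1]); return t,d/np.linalg.norm(d)
def onz(c,uv,z):
    t,d=ray(c,uv); return t+d*(z-t[2])/d[2]
def proj(c,P):
    K,t,M=cam(c); q=K@(M.T@(np.asarray(P,float)-t)); return q[:2]/q[2]
def tri(a,b):
    t1,d1=ray("side",a); t2,d2=ray("top",b)
    s=np.linalg.lstsq(np.c_[d1,-d2],t2-t1,rcond=None)[0]
    p,q=t1+s[0]*d1,t2+s[1]*d2
    return (p+q)/2,np.linalg.norm(p-q)
E
python3 - <<'E'
from h import *
np.set_printoptions(precision=4,suppress=True)
im={c:imaging.camera(c) for c in("side","top")}
print("Rcheck tool", R.from_quat(get_obs()["tool_rot"]).as_matrix())
# ring
for c,(u,v) in {"side":(245,302),"top":(224,205)}.items():
    g=cv2.cvtColor(im[c],cv2.COLOR_RGB2GRAY); m=np.zeros_like(g); cv2.circle(m,(u,v),34 if c=="side" else 24,255,-1)
    m=((g>110)&(m>0)).astype(np.uint8)
    n,l,s,ce=cv2.connectedComponentsWithStats(m); k=1+np.argmax(s[1:,4])
    ys,xs=np.nonzero(l==k); e=cv2.fitEllipse(cv2.convexHull(np.c_[xs,ys].astype(np.int32))); print(c,e, onz(c,e[0],0))
# roof
g=cv2.cvtColor(im["top"],cv2.COLOR_RGB2GRAY)
cut=imaging.cut_out("top","imager")[0]["pixels"]
m=((g>150)&cut).astype(np.uint8)
c=cv2.convexHull(np.c_[np.nonzero(m)[::-1]].astype(np.int32)); q=cv2.approxPolyDP(c,8,True)[:,0]
print(q); print(np.array([onz("top",x,.225) for x in q]))
# dish white
for n_,c,uv in(("dish","top",(338,213)),("dish","side",(303,208))):
    ds=imaging.cut_out(c,"dish_center"); print(c,[(round(d["confidence"],2),np.round(d["box"])) for d in ds])
for n,a,b in(("ball",(304,208),(340,214)),("grip",(301,184),(340,208)),("tab",(307,227),(310,222)),("center",(306,210),(336,212))):
    print(n,tri(a,b))
E
python3 - <<'E'
import cv2,sys
sys.path.insert(0,'.')
a=cv2.imread("pics/side0.png");b=cv2.imread("pics/top0.png")
o=[cv2.resize(a[180:270,150:240],(400,400),interpolation=2) if 0 else cv2.resize(a[170:270,140:240],(400,300*4//3),interpolation=2),cv2.resize(b[110:210,150:250],(400,400),interpolation=2),
cv2.resize(a[170:240,260:360],(400,280),interpolation=2)[:200] if 0 else cv2.resize(a[175:225,255:355],(400,200),interpolation=2),cv2.resize(b[185:235,290:390],(400,200),interpolation=2)]
import numpy as np
cv2.imwrite("pics/crop1.png",np.vstack([np.hstack(o[:2]),np.hstack(o[2:])]))
E
```

```text
Rcheck tool [[ 0.      0.3502 -0.9367]
 [ 0.0001 -0.9367 -0.3502]
 [-1.     -0.0001 -0.    ]]
side ((243.70880126953125, 302.2619323730469), (35.973445892333984, 50.08454895019531), 85.91021728515625) [0.5797 0.0659 0.    ]
top ((223.42987060546875, 204.786376953125), (33.693817138671875, 34.113094329833984), 15.37631893157959) [0.5798 0.0618 0.    ]
[[232 219]
 [215 219]
 [142 165]
 [ 99  75]
 [203  20]
 [252 110]]
[[ 0.5268  0.0043  0.225 ]
 [ 0.5269  0.0448  0.225 ]
 [ 0.6571  0.2218  0.225 ]
 [ 0.879   0.3315  0.225 ]
 [ 1.0162  0.0789  0.225 ]
 [ 0.7909 -0.0424  0.225 ]]
top [(0.93, array([344., 282.,  46.,  56.])), (0.81, array([334., 211.,  54.,  46.])), (0.81, array([274., 277.,  51.,  44.]))]
side [(0.9, array([365., 269.,  66.,  63.])), (0.7, array([384., 214.,  58.,  47.])), (0.69, array([305., 207.,  52.,  49.]))]
ball (array([ 0.5529, -0.2819,  0.0092]), np.float64(0.0032612021876375877))
grip (array([ 0.5627, -0.2722,  0.085 ]), np.float64(0.001047465845795715))
tab (array([ 0.5249, -0.1943,  0.0185]), np.float64(0.005546914179031398))
center (array([ 0.5519, -0.2716,  0.0107]), np.float64(0.010639371821820747))
```

View pics/crop1.png

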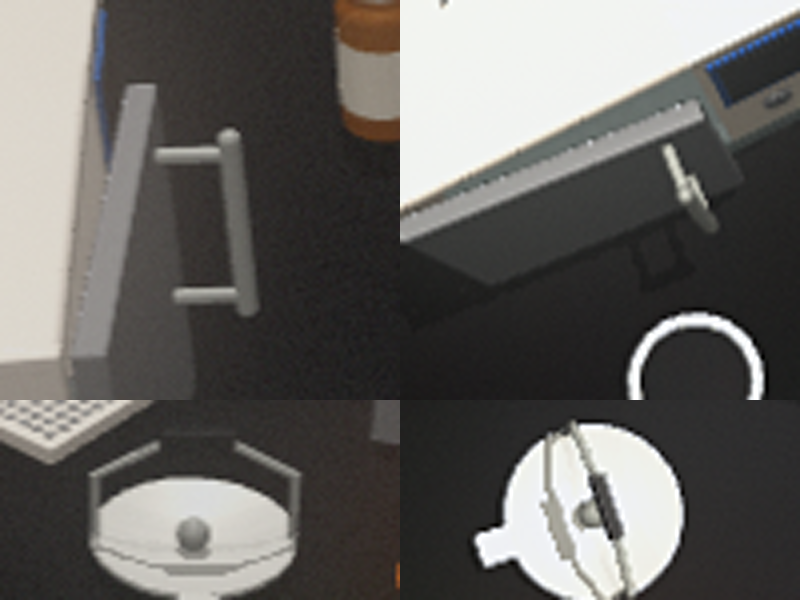

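The crops show the door slightly ajar. The bar ends are at side (197,204) and (202,247), and top (221,157) and (228,166). The white dish's grip is black, along the bail.

```bash
cat >> h.py <<'E'
YAW=np.deg2rad(27.5)
RW=R.from_euler('z',YAW).as_matrix()
RING=np.array([.580,.064,0])
ORG=RING+RW@[.14,0,0]
HOLD=RING+np.array([0,0,.115])
HINGE=ORG+RW@[-.016,.1,.1225]
def handle(a):  # door opens about +z hinge at left, free edge swings toward robot (-x): rotation by sign
    # closed: free edge at -y. opening moves -y point to -x : rotation about z negative
    M=R.from_euler('z',YAW-a).as_matrix(); P=HINGE+M@[-.035,-.17,0]; P[2]=.15; return P,M
E
python3 - <<'E'
from h import *
np.set_printoptions(precision=4,suppress=True)
print(tri((197.5,205),(221,157)),tri((202,246.5),(228,165.5)))
top,_=tri((197.5,205),(221,157)); bot,_=tri((202,246.5),(228,165.5)); H=(top+bot)/2
print("H",H,"hinge",HINGE,"r",np.hypot(*(H-HINGE)[:2]))
from scipy.optimize import minimize_scalar
a=minimize_scalar(lambda a:np.linalg.norm((handle(a)[0]-H)[:2]),bounds=(0,1.9),method='bounded'); print(a.x,a.fun)
for s in (0,.1,a.x,.5,1,1.57,1.75,1.9):
    P,M=handle(s); print(round(s,2),P,"doorx",np.rad2deg(np.arctan2(M[1,0],M[0,0])),"r",np.hypot(P[0],P[1]))
g=np.array(tri((301,184),(340,208))[0])
# more measurement of the dish: black grip ends, tri; rims
for c in("top","side"):
    im=imaging.camera(c); hsv=cv2.cvtColor(im,cv2.COLOR_RGB2HSV)
    u,v=(338,213) if c=="top" else (303,208)
    m=((hsv[...,2]>120)&(hsv[...,1]<60)).astype(np.uint8); mm=np.zeros_like(m); cv2.circle(mm,(u,v),35,1,-1)
    m=cv2.morphologyEx(m*mm,cv2.MORPH_CLOSE,np.ones((7,7)))
    m2=cv2.morphologyEx(m,cv2.MORPH_OPEN,cv2.getStructuringElement(2,(17,17)))
    ys,xs=np.nonzero(m2); e=cv2.fitEllipse(cv2.convexHull(np.c_[xs,ys].astype(np.int32))); print(c,e,onz(c,e[0],.0165 if c=="top" else .014))
    r=m.copy(); 
    t=m&(1-cv2.dilate(m2,np.ones((3,3)))); n,l,s,ce=cv2.connectedComponentsWithStats(t)
    for i in range(1,n):
        if s[i,4]>15: print("  tab cand",ce[i],s[i,4],onz(c,ce[i],.0145))
q=get_obs();print(q["time"])
E
```

```text
(array([0.6803, 0.0359, 0.1966]), np.float64(0.0035509649512171764)) (array([0.6795, 0.0346, 0.0942]), np.float64(0.0006569336400627665))
H [0.6799 0.0353 0.1454] hinge [0.6438 0.21   0.1225] r 0.1783895840817586
0.07321343209771795 0.004824034504700505
0 [0.6913 0.043  0.15  ] doorx 27.500000000000004 r 0.692602778617514
0.1 [0.6744 0.0391 0.15  ] doorx 21.77042204869177 r 0.6754944808411713
0.07 [0.6789 0.04   0.15  ] doorx 23.30517933713313 r 0.6801031578480358
0.5 [0.6054 0.0407 0.15  ] doorx -1.147889756541161 r 0.6067819366610742
1 [0.529  0.0798 0.15  ] doorx -29.795779513082323 r 0.5349556527833795
1.57 [0.4769 0.1624 0.15  ] doorx -62.45437383553924 r 0.5037836275519239
1.75 [0.4711 0.193  0.15  ] doorx -72.76761414789407 r 0.5090893637784515
1.9 [0.4705 0.219  0.15  ] doorx -81.36198107485642 r 0.5189707103520709
top ((337.7457580566406, 213.16444396972656), (44.33020782470703, 45.25074005126953), 73.90299224853516) [ 0.5533 -0.2748  0.0165]
  tab cand [312.098  221.4902] 51 [ 0.5292 -0.2     0.0145]
side ((302.6753845214844, 208.75537109375), (32.62531661987305, 50.76432418823242), 96.40479278564453) [ 0.5549 -0.2706  0.014 ]
  tab cand [286.2857 190.3968] 63 [ 0.6201 -0.3376  0.0145]
  tab cand [321.4909 191.7818] 55 [ 0.5298 -0.3617  0.0145]
  tab cand [303.871  228.1613] 31 [ 0.5293 -0.1931  0.0145]
1.55
```

```bash
python3 -m inch '[[87,[-40,0,0],[0,0,0]],[87,[-40,-10,-16],[0,0,0]],[87,[0,-23,-36],[0,0,0]],[87,[0,-23,-36],[0,0,0]],[87,[0,-23,-36],[0,0,0]],[87,[0,-23,-36],[0,0,0]],[87,[0,-23,-36],[0,0,0]],[87,[0,-23,-36],[0,0,0]],[87,[0,-23,-36],[0,0,0]],[87,[0,-23,-36],[0,0,0]],[87,[0,-23,-36],[0,0,0]],[87,[0,-23,-36],[0,0,0]]]' 20
cat >> h.py <<'E'
def go(target,yaw):
    "print the remaining shift (mm, tool axes) and turn (deg) from now to target TCP, tool down with tool y at yaw (deg)"
    o=get_obs(); T=R.from_quat(o["tool_rot"]); y=np.deg2rad(yaw)
    G=np.c_[[0,0,-1],[np.cos(y),np.sin(y),0],[np.sin(y)*1.,-np.cos(y),0]]
    G[:,2]=np.cross(G[:,0],G[:,1])
    d=T.inv().apply(np.asarray(target)-o["position"])*1e3; w=np.rad2deg((T.inv()*R.from_matrix(G)).as_rotvec())
    Y=T.as_matrix()[:,1]
    print("t",round(o["time"],2),"pos",o["position"].round(4),"yaw",round(np.rad2deg(np.arctan2(Y[1],Y[0])),1),"d",d.round(1),"w",w.round(1),"F",np.round(o["ft_force"],1),"grip",round(o["grip_width"]*1e3,1),"q",o["q"].round(2))
E
python3 -c "
from h import *
go([.679,.037,.30],-66.7); go([.679,.037,.30],113.3)"
```

```text
time: 3.05
position: [0.4945, -0.2225, 0.3061]
tool_rot: [0.697, 0.121, -0.695, 0.125]
ft_force: [-0.3, -1.1, 0.2]
grip_width: 0.0868
t 3.05 pos [ 0.4945 -0.2225  0.3061] yaw -69.9 d [   5.7 -180.5 -262.3] w [-3.2 -0.1 -0.3] F [-0.3 -1.1  0.2] grip 86.8 q [-0.63  0.32  1.54 -0.    1.28  0.59]
t 3.05 pos [ 0.4945 -0.2225  0.3061] yaw -69.9 d [   5.7 -180.5 -262.3] w [176.8  -0.5   0.2] F [-0.3 -1.1  0.2] grip 86.8 q [-0.63  0.32  1.54 -0.    1.28  0.59]
```

```bash
python3 -m inch '[[87,[0,-23,-34],[0,0,0]],[87,[0,-23,-34],[0,0,0]],[87,[0,-23,-34],[0,0,0]],[87,[0,-23,-34],[0,0,0]],[87,[0,-23,-34],[0,0,0]],[87,[0,-23,-34],[0,0,0]],[87,[0,-23,-34],[0,0,0]],[87,[0,-20,-25],[0,0,0]],[87,[0,0,0],[-10,0,0]],[87,[0,0,0],[-10,0,0]],[87,[0,0,0],[-10,0,0]],[87,[0,0,0],[-10,0,0]]]' >/dev/null
python3 -m inch '[[87,[0,0,0],[-10,0,0]],[87,[0,0,0],[-10,0,0]],[87,[0,0,0],[-10,0,0]],[87,[0,0,0],[-10,0,0]],[87,[0,0,0],[-10,0,0]],[87,[0,0,0],[-10,0,0]],[87,[0,0,0],[-10,0,0]],[87,[0,0,0],[-10,0,0]],[87,[0,0,0],[-10,0,0]],[87,[0,0,0],[-10,0,0]],[87,[0,0,0],[-10,0,0]],[87,[0,0,0],[-10,0,0]]]' >/dev/null
python3 -c "
from h import *
go([.679,.037,.30],113.3)"
```

```text
t 6.05 pos [0.685  0.0522 0.3029] yaw 95.8 d [  2.9 -14.5  -7.5] w [-17.5  -0.    0.3] F [-0.6  0.1 -0.1] grip 87.1 q [-0.08  0.55  1.16 -0.    1.43 -1.76]
```

```bash
python3 -m inch '[[87,[0,-5,-2],[-9,0,0]],[87,[0,-5,-2],[-9,0,0]],[87,[0,-5,-3],[0,0,0]],[87,[20,0,0],[0,0,0]],[87,[20,0,0],[0,0,0]]]' >/dev/null
python3 - <<'E'
from h import *
go([.679,.037,.166],113.3)
for c in("side","top"): cv2.imwrite(f"pics/{c}1.png",imaging.camera(c)[:,:,::-1])
a=cv2.imread("pics/side1.png")[80:280,100:300];b=cv2.imread("pics/top1.png")[80:240,130:290]
cv2.imwrite("pics/c2.png",np.hstack([cv2.resize(a,(400,400)),cv2.resize(b,(400,400))]))
E
```

```text
t 6.67 pos [0.6833 0.0349 0.264 ] yaw 114.0 d [98.   4.3 -3.3] w [0.7 0.2 0.4] F [-0.3 -0.6  0.7] grip 87.0 q [-0.11  0.57  1.23 -0.    1.34 -2.1 ]
```

View pics/c2.png

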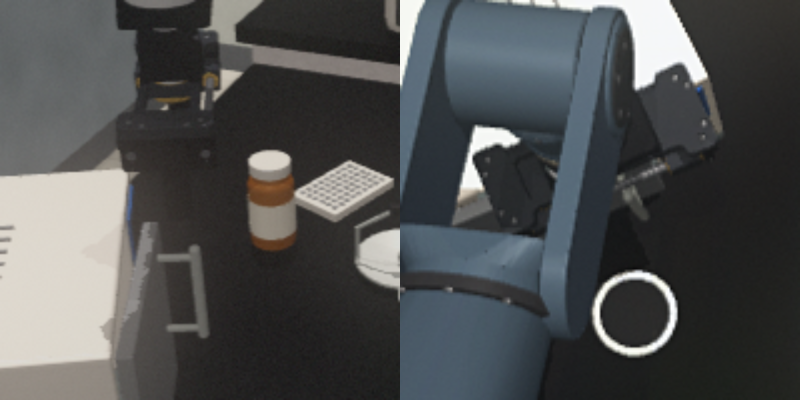

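The gripper hangs above the handle at crop (165,150), and the door has not moved. I'll check where the TCP and finger tips should project.

```bash
python3 - <<'E'
from h import *
o=get_obs();T=R.from_quat(o["tool_rot"]).as_matrix()
for n,v in(("tcp",[0,0,0]),("f+",[0,.05,0]),("f-",[0,-.05,0]),("body",[-.07,0,0])):
    P=o["position"]+T@v; print(n,P.round(3),proj("side",P).round(),proj("top",P).round())
print(proj("side",[.679,.037,.2055]),proj("top",[.679,.037,.2055]))
E
```

```text
tcp [0.682 0.035 0.262] [193. 175.] [217. 151.]
f+ [0.661 0.081 0.262] [192. 190.] [197. 160.]
f- [ 0.702 -0.011  0.262] [194. 161.] [237. 143.]
body [0.682 0.035 0.332] [189. 140.] [211. 144.]
[196.52105185 201.33443681] [220.21681342 157.47292412]
```

```bash
python3 -m inch '[[87,[20,2,-2],[0,0,0]],[87,[15,2,-1],[0,0,0]],[87,[0,0,0],[0,0,0]]]' >/dev/null
python3 - <<'E'
from h import *
go([.679,.037,.166],113.3)
im=imaging.camera("side"); a=im[110:260,140:290,::-1]
a=(255*(a/255.)**.45).astype(np.uint8)
cv2.imwrite("pics/c3.png",cv2.resize(a,(600,600),interpolation=2))
E
```

```text
t 7.15 pos [0.6784 0.0371 0.2278] yaw 113.8 d [61.8  0.   0.4] w [0.5 0.  0.3] F [ 0.5 -0.1  0.9] grip 87.0 q [-0.11  0.6   1.28 -0.    1.26 -2.09]
```

View pics/c3.png

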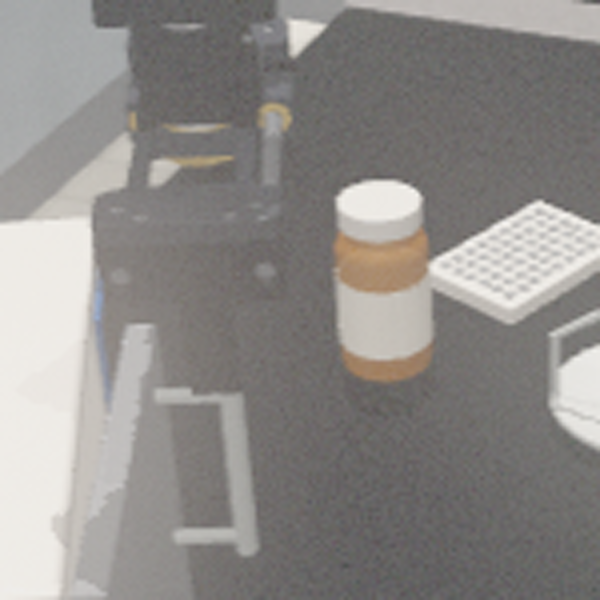

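The near finger, at crop x 160–240, hangs just before the bar top at (232,395), slightly door-ward of it. I'll shift 3 mm outward, go down and close.

```bash
python3 -m inch '[[87,[15,0,-3],[0,0,0]],[87,[15,0,0],[0,0,0]],[87,[15,0,0],[0,0,0]],[87,[15,0,0],[0,0,0]]]' 25
python3 -m inch '[[0,[0,0,0],[0,0,0]],[0,[0,0,0],[0,0,0]],[0,[0,0,0],[0,0,0]],[0,[0,0,0],[0,0,0]],[0,[0,0,0],[0,0,0]],[0,[0,0,0],[0,0,0]]]' 25
python3 -c "
from h import *
go([.679,.037,.166],113.3)"
```

```text
time: 7.7
position: [0.6784, 0.0351, 0.1677]
tool_rot: [-0.149, 0.689, 0.143, 0.695]
ft_force: [-0.1, -0.1, -0.7]
grip_width: 0.0869
time: 8.45
position: [0.6786, 0.0351, 0.1672]
tool_rot: [-0.149, 0.689, 0.143, 0.695]
ft_force: [0.2, -0.1, 0.5]
grip_width: 0.0349
t 8.45 pos [0.6786 0.0351 0.1672] yaw 113.8 d [1.2 1.6 1.1] w [0.5 0.4 0.5] F [ 0.2 -0.1  0.5] grip 34.9 q [-0.11  0.66  1.34 -0.    1.13 -2.09]
```

```bash

python3 -m inch '[[0,[0,0,0],[0,0,0]],[0,[0,0,0],[0,0,0]],[0,[0,0,0],[0,0,0]],[0,[0,0,0],[0,0,0]],[0,[0,0,0],[0,0,0]]]'
python3 - <<'E'
from h import *
# arc step in tool frame: tool y ~ door y, tool z ~ door x ; per step a
for deg in (5,6,9):
    a=np.deg2rad(deg)
    # handle in door frame rel. hinge (x,y)=(-.035,-.17); rotate by -a
    p=np.array([-.035,-.17]); Rm=np.array([[np.cos(a),np.sin(a)],[-np.sin(a),np.cos(a)]])
    print(deg,((Rm@p-p)*1e3).round(1),"door x(toolz),door y(tool y)")
E
```

```text
time: 9.07
position: [0.6779, 0.0375, 0.1674]
tool_rot: [-0.147, 0.689, 0.145, 0.695]
ft_force: [-0.5, 1.3, 0.5]
grip_width: 0.0099
5 [-14.7   3.7] door x(toolz),door y(tool y)
6 [-17.6   4.6] door x(toolz),door y(tool y)
9 [-26.2   7.6] door x(toolz),door y(tool y)
```

```bash

python3 -m inch '[[0,[0,4,-15],[5,0,0]],[0,[0,4,-15],[5,0,0]],[0,[0,4.5,-17.5],[6,0,0]],[0,[0,4.5,-17.5],[6,0,0]],[0,[0,4.5,-17.5],[6,0,0]]]'
cat >> h.py <<'E'
def door():
    "door angle from the tool holding the bar, and the radius check"
    P=get_obs()["position"]; d=RW.T@(P-HINGE); a=np.arctan2(-.035,-.17)-0
    ang=-(np.arctan2(d[1],d[0])-np.arctan2(-.17,-.035)); ang=(ang+np.pi)%(2*np.pi)-np.pi
    print("door",round(ang,3),"r",round(np.hypot(d[0],d[1])*1e3,1),"(173.6) wanted tool yaw",round(117.5-np.rad2deg(ang),1)); return ang
E
python3 -c "
from h import *
a=door(); P,_=handle(a+.0); go([P[0],P[1],.167],117.5-np.rad2deg(a))"
```

```text
time: 9.7
position: [0.5948, 0.0417, 0.1673]
tool_rot: [0.033, 0.701, -0.031, 0.712]
ft_force: [1.8, 3.2, -0.0]
grip_width: 0.0102
door 0.561 r 175.2 (173.6) wanted tool yaw 85.4
t 9.7 pos [0.5948 0.0417 0.1673] yaw 84.8 d [0.3 1.6 0.3] w [-0.5  0.9 -0.2] F [ 1.8  3.2 -0. ] grip 10.2 q [-0.12  0.55  1.57  0.    1.   -1.6 ]
```

```bash

python3 -m inch '[[0,[0,4.8,-17.5],[6,0,0]],[0,[0,4.8,-17.5],[6,0,0]],[0,[0,4.6,-17.5],[6,0,0]],[0,[0,4.6,-17.5],[6,0,0]],[0,[0,4.6,-17.5],[6,0,0]],[0,[0,4.6,-17.5],[6,0,0]]]'
python3 -c "
from h import *
a=door(); P,_=handle(a+.0); go([P[0],P[1],.167],117.5-np.rad2deg(a))"
```

```text
time: 10.45
position: [0.5071, 0.1026, 0.1673]
tool_rot: [0.257, 0.652, -0.253, 0.667]
ft_force: [1.4, 1.8, -0.5]
grip_width: 0.0103
door 1.182 r 173.8 (173.6) wanted tool yaw 49.8
t 10.45 pos [0.5071 0.1026 0.1673] yaw 47.8 d [0.3 0.3 0. ] w [-2.   1.  -0.7] F [ 1.4  1.8 -0.5] grip 10.3 q [-0.01  0.46  1.77 -0.    0.89 -0.85]
```

```bash

python3 -m inch '[[0,[0,4.6,-17.5],[5.5,0,0]],[0,[0,4.6,-17.5],[5.5,0,0]],[0,[0,4.6,-17.5],[5.5,0,0]],[0,[0,4.6,-17.5],[6,0,0]],[0,[0,4.6,-17.5],[6,0,0]],[0,[0,4.6,-17.5],[6,0,0]]]'
python3 -c "
from h import *
a=door(); P,_=handle(a+.0); go([P[0],P[1],.167],117.5-np.rad2deg(a))"
```

```text
time: 11.2
position: [0.4716, 0.2033, 0.1673]
tool_rot: [0.446, 0.542, -0.441, 0.559]
ft_force: [0.1, 0.1, -1.0]
grip_width: 0.01
door 1.809 r 172.3 (173.6) wanted tool yaw 13.8
t 11.2 pos [0.4716 0.2033 0.1673] yaw 12.3 d [ 0.3 -1.3 -0.2] w [-1.5  0.8 -1.1] F [ 0.1  0.1 -1. ] grip 10.0 q [ 0.2   0.45  1.78 -0.02  0.89 -0.01]
```

```bash

python3 -m inch '[[60,[0,0,0],[0,0,0]],[60,[0,0,0],[0,0,0]],[60,[0,0,0],[0,0,0]],[60,[0,0,0],[0,0,0]],[60,[0,0,0],[0,0,0]],[60,[0,0,0],[0,0,0]],[60,[-25,0,0],[0,0,0]],[60,[-35,0,0],[0,0,0]],[60,[-35,0,0],[0,0,0]],[60,[-35,0,0],[0,0,0]],[60,[-10,0,0],[0,0,0]],[60,[0,0,0],[0,0,0]]]'
python3 -c "
from h import *
go([.556,-.273,.30],12)"
```

```text
time: 12.7
position: [0.4686, 0.2025, 0.3099]
tool_rot: [0.444, 0.543, -0.442, 0.56]
ft_force: [-0.4, 0.2, -0.7]
grip_width: 0.0601
t 12.7 pos [0.4686 0.2025 0.3099] yaw 12.5 d [ 17.7 -17.6 483. ] w [ 0.5  1.  -1. ] F [-0.4  0.2 -0.7] grip 60.1 q [ 0.2   0.27  1.61 -0.02  1.25 -0.01]
```

```bash

python3 -m inch '[[60,[0,-1,40],[0,0,0]],[60,[0,-1,40],[0,0,0]],[60,[0,-1,40],[0,0,0]],[60,[0,-2,40],[0,0,0]],[60,[0,-2,40],[0,0,0]],[60,[0,-2,40],[0,0,0]],[60,[0,-2,40],[0,0,0]],[60,[0,-2,40],[0,0,0]],[60,[0,-1,40],[0,0,0]],[60,[0,-1,40],[0,0,0]],[60,[0,-1,40],[0,0,0]],[60,[0,-1,40],[0,0,0]]]' >/dev/null
python3 -m inch '[[60,[0,0,0],[-10,0,0]],[60,[0,0,0],[-10,0,0]],[60,[0,0,0],[-10,0,0]],[60,[0,0,0],[-10,0,0]],[60,[0,0,0],[-10,0,0]],[60,[0,0,0],[-10,0,0]],[60,[0,0,0],[-10,0,0]],[60,[0,0,0],[-10,0,0]]]' >/dev/null
python3 - <<'E'
from h import *
go([.556,-.273,.20],109)
for c in("side","top"): cv2.imwrite(f"pics/{c}4.png",imaging.camera(c)[:,:,::-1])
a=cv2.imread("pics/side4.png")[160:250,130:410];b=cv2.imread("pics/top4.png")[130:270,140:420]
cv2.imwrite("pics/c4.png",np.vstack([cv2.resize(cv2.imread("pics/side4.png")[120:320,130:410],(420,300)),cv2.resize(b,(420,210))]))
E
```

```text
t 15.2 pos [ 0.5401 -0.2788  0.2664] yaw 95.0 d [65.6  2.5 19.4] w [-13.9  -2.5  -2. ] F [ 0.7  0.  -0.3] grip 60.1 q [-0.65  0.48  1.38 -0.01  1.33 -2.31]
```

View pics/c4.png

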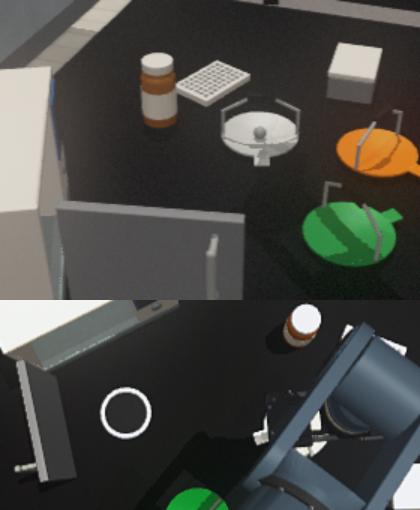

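```bash
python3 - <<'E'
from h import *
g=tri((304,184.3),(341,211.5));A=tri((278.2,193.7),(331.2,192));B=tri((329.7,195),(347,233.7))
print(g,A,B); d=A[0]-B[0]; print((A[0]+B[0])/2,np.rad2deg(np.arctan2(d[1],d[0]))+90)
# model fit check: candidates vs nets' pixels
for c,yaw in (((.554,-.273),106),((.554,-.273),110),((.554,-.273),114)):
    y=np.deg2rad(yaw); x=np.array([np.cos(y),np.sin(y),0]); yy=np.array([-x[1],x[0],0]); C=np.array([*c,0])
    for n,P in(("tab",C+.08*x+[0,0,.0145]),("grip",C+[0,0,.085]),("g+",C+[0,0,.085]+.023*yy),("g-",C+[0,0,.085]-.023*yy)): print(yaw,n,proj("side",P).round(1),proj("top",P).round(1))
# dark block in the first top picture
im=cv2.imread("pics/top0.png"); v=im.max(2)[195:228,325:355]
n,l,s,ce=cv2.connectedComponentsWithStats((v<110).astype(np.uint8))
for i in range(1,n):
    if s[i,4]>15:
        ys,xs=np.nonzero(l==i); print(s[i],ce[i]+[325,195],cv2.fitLine(np.c_[xs,ys].astype(np.float32),2,0,.01,.01).ravel())
E
```

```text
(array([ 0.55443825, -0.27467813,  0.08425973]), np.float64(0.0015604734708438378)) (array([ 0.61198976, -0.25091085,  0.05902742]), np.float64(0.0032447665222402927)) (array([ 0.49344832, -0.29535925,  0.05331051]), np.float64(0.0006004154513479847))
[ 0.55271904 -0.27313505  0.05616897] 110.55407833310494
106 tab [303.1 227.2] [310.7 220.6]
106 grip [304.3 184.4] [340.4 211.4]
106 g+ [313.7 184.7] [342.8 219.4]
106 g- [294.9 184.2] [338.  203.3]
110 tab [305.5 227.3] [311.4 222.4]
110 grip [304.3 184.4] [340.4 211.4]
110 g+ [313.7 184.4] [343.3 219.2]
110 g- [294.9 184.5] [337.4 203.5]
114 tab [307.8 227.2] [312.1 224.2]
114 grip [304.3 184.4] [340.4 211.4]
114 g+ [313.6 184. ] [343.8 219. ]
114 g- [295.  184.9] [336.9 203.7]
[12  9  8 16 63] [340.82539683 211.26984127] [ 0.32222617  0.9466627  15.825397   16.269842  ]
```

The door stands open well past a right angle (crop, lower left), and the dish with its ball is undisturbed. Grip measured at (.554, -.274, .085), yaw about 109°.

```bash

python3 -m inch '[[60,[0,2,10],[-7,-1.3,-1]],[60,[0,0,6],[-7,-1.3,-1]],[60,[20,0,0],[0,0,0]],[60,[20,0,0],[0,0,0]],[60,[0,0,0],[0,0,0]]]' >/dev/null
python3 -c "
from h import *
go([.554,-.274,.066],109)"
```

```text
t 15.93 pos [ 0.5538 -0.273   0.2184] yaw 108.2 d [152.4  -2.    0.4] w [-0.8 -0.2 -0.4] F [ 0.3 -0.3  0.6] grip 60.1 q [-0.64  0.52  1.45  0.    1.17 -2.53]
```

```bash

python3 -m inch '[[60,[25,-1,0],[-0.8,0,0]],[60,[25,0,0],[0,0,0]],[60,[25,0,0],[0,0,0]],[60,[0,0,0],[0,0,0]]]' >/dev/null
python3 - <<'E'
from h import *
go([.554,-.274,.066],109)
a=imaging.camera("side")[130:240,240:370,::-1]; a=(255*(a/255.)**.5).astype(np.uint8)
cv2.imwrite("pics/c5.png",cv2.resize(a,(650,550),interpolation=2))
o=get_obs(); T=R.from_quat(o["tool_rot"]).as_matrix()
for v in ([0,0,0],[0,.03,0],[0,-.03,0]): print((proj("side",o["position"]+T@v)-[240,130])*5)
E
```

```text
t 16.43 pos [ 0.5549 -0.2747  0.1429] yaw 108.5 d [76.9  0.6 -0.5] w [-0.5 -0.1 -0.2] F [0.1 0.3 0.8] grip 59.9 q [-0.64  0.62  1.52  0.    1.01 -2.53]
[323.4066489  163.16865884]
[326.07857701 195.02320154]
[320.84489853 132.62764758]
```

View pics/c5.png

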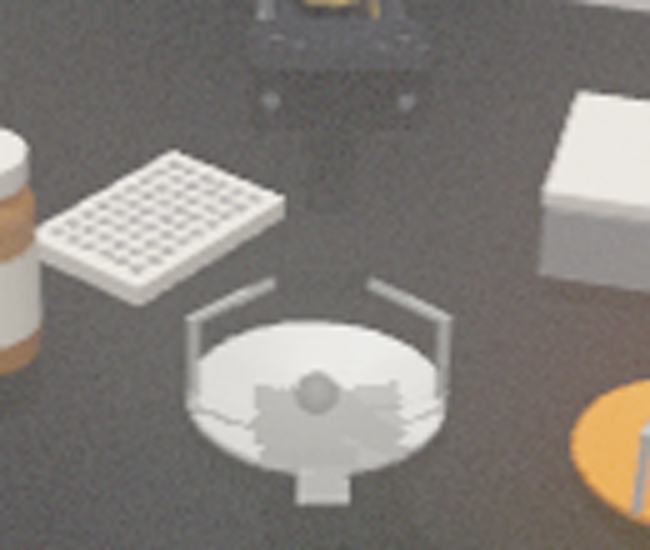

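Finger at crop (328,205) lines up over the grip at (322,283), and the ball is central at (317,392).

```bash

python3 -m inch '[[30,[15,0,0],[0,0,0]],[30,[15,0,0],[0,0,0]],[30,[15,0,0],[0,0,0]],[30,[15,0,0],[0,0,0]],[30,[12,0,0],[0,0,0]],[30,[4,0,0],[0,0,0]],[20,[0,0,0],[0,0,0]],[16,[0,0,0],[0,0,0]],[13,[0,0,0],[0,0,0]]]' 30
python3 -m inch '[[11,[0,0,0],[0,0,0]],[10,[0,0,0],[0,0,0]],[9,[0,0,0],[0,0,0]],[0,[0,0,0],[0,0,0]],[0,[0,0,0],[0,0,0]],[0,[0,0,0],[0,0,0]]]' 30
python3 -c "
from h import *
go([.554,-.274,.066],109)"
```

```text
time: 17.6
position: [0.5579, -0.2763, 0.0661]
tool_rot: [-0.114, 0.697, 0.113, 0.699]
ft_force: [-0.3, 1.9, 2.0]
grip_width: 0.0145
time: 18.35
position: [0.5577, -0.276, 0.0663]
tool_rot: [-0.114, 0.697, 0.113, 0.699]
ft_force: [-1.1, 1.4, -1.8]
grip_width: 0.0096
t 18.35 pos [ 0.5577 -0.276   0.0663] yaw 108.5 d [ 0.3  3.  -2.9] w [-0.5  0.2  0.1] F [-1.1  1.4 -1.8] grip 9.6 q [-0.64  0.72  1.56  0.    0.85 -2.53]
```

```bash

python3 -m inch '[[0,[-2,0,0],[0,0,0]],[0,[-4,0,0],[0,0,0]],[0,[-6,0,0],[0,0,0]],[0,[-8,0,0],[0,0,0]],[0,[-10,0,0],[0,0,0]],[0,[-10,0,0],[0,0,0]],[0,[-10,0,0],[0,0,0]],[0,[-8,0,0],[0,0,0]],[0,[-6,0,0],[0,0,0]],[0,[-4,0,0],[0,0,0]],[0,[-2,0,0],[0,0,0]],[0,[0,0,0],[0,0,0]]]'
python3 - <<'E'
from h import *
go([.580,.064,.166],108.5)
im=imaging.camera("side")[:,:,::-1]; a=(255*(im[120:240,230:380]/255.)**.5).astype(np.uint8)
cv2.imwrite("pics/c6.png",cv2.resize(a,(600,480),interpolation=2))
E
```

```text
time: 19.85
position: [0.5574, -0.2764, 0.1413]
tool_rot: [-0.114, 0.697, 0.113, 0.699]
ft_force: [0.4, 0.4, -3.1]
grip_width: 0.0102
t 19.85 pos [ 0.5574 -0.2764  0.1413] yaw 108.5 d [-25.3 315.6 129.4] w [-0.   0.2  0.2] F [ 0.4  0.4 -3.1] grip 10.2 q [-0.64  0.62  1.52  0.    1.   -2.53]
```

View pics/c6.png

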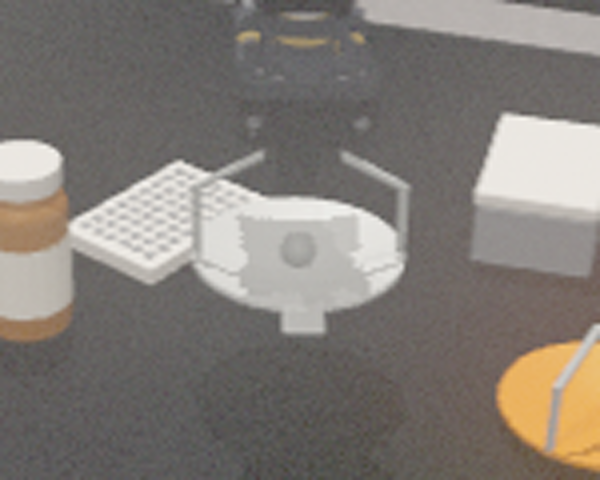

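The dish is up and level with the ball central, at crop (298,249).

```bash

python3 -m inch '[[0,[-3,2,0.8],[0,0,0]],[0,[-5,4,1.6],[0,0,0]],[0,[-6,6,2.5],[0,0,0]],[0,[-6,8,3.3],[0,0,0]],[0,[-4,10,4.1],[0,0,0]],[0,[-2,12,4.9],[0,0,0]],[0,[0,13,5.3],[0,0,0]],[0,[0,13,5.3],[0,0,0]],[0,[0,13,5.3],[0,0,0]],[0,[0,13,5.3],[0,0,0]],[0,[0,13,5.3],[0,0,0]],[0,[0,13,5.3],[0,0,0]]]'
python3 - <<'E'
from h import *
go([.580,.064,.166],108.5)
E
```

```text
time: 21.4
position: [0.5656, -0.1368, 0.1682]
tool_rot: [-0.114, 0.697, 0.113, 0.699]
ft_force: [0.2, -0.2, -2.4]
grip_width: 0.0094
t 21.4 pos [ 0.5656 -0.1368  0.1682] yaw 108.5 d [  2.2 185.9  77.3] w [-0.   0.1  0. ] F [ 0.2 -0.2 -2.4] grip 9.4 q [-0.43  0.54  1.6   0.    1.   -2.32]
```

```bash

python3 -m inch '[[0,[1,13,5.4],[0,0,0]],[0,[1,13,5.4],[0,0,0]],[0,[0,13,5.4],[0,0,0]],[0,[0,13,5.4],[0,0,0]],[0,[0,13,5.4],[0,0,0]],[0,[0,13,5.4],[0,0,0]],[0,[0,13,5.4],[0,0,0]],[0,[0,13,5.4],[0,0,0]],[0,[0,12,5],[0,0,0]],[0,[0,10,4.2],[0,0,0]],[0,[0,8,3.3],[0,0,0]],[0,[0,6,2.5],[0,0,0]]]'
python3 -m inch '[[0,[0,6,2.5],[0.5,0,0]],[0,[0,5,2],[1,0,0]],[0,[0,4,2],[2,0,0]]]'
python3 - <<'E'
from h import *
go([.580,.064,.166],108.5)
E
```

```text
time: 22.9
position: [0.5774, 0.0256, 0.1661]
tool_rot: [-0.114, 0.697, 0.114, 0.699]
ft_force: [-0.1, 0.1, -2.2]
grip_width: 0.0096
time: 23.28
position: [0.579, 0.0426, 0.1661]
tool_rot: [-0.092, 0.7, 0.091, 0.702]
ft_force: [-0.4, -0.1, -2.2]
grip_width: 0.0098
t 23.27 pos [0.579  0.0426 0.1661] yaw 104.8 d [ 0.1 20.4  6.4] w [-3.7  0.2  0.1] F [-0.4 -0.1 -2.2] grip 9.8 q [-0.12  0.54  1.6  -0.    1.   -1.95]
```

```bash

python3 -m inch '[[0,[0,4,1],[2.5,0,0]],[0,[0,3,1],[3,0,0]],[0,[0,3,1],[3,0,0]],[0,[0,2,1],[3,0,0]],[0,[0,1,0],[3,0,0]],[0,[0,0,0],[3,0,0]],[0,[0,0,0],[3,0,0]],[0,[0,0,0],[3,0,0]],[0,[0,0,0],[3,0,0]],[0,[0,0,0],[3,0,0]],[0,[0,0,0],[3,0,0]],[0,[0,0,0],[3,0,0]]]'
python3 -m inch '[[0,[0,0,0],[3,0,0]],[0,[0,0,0],[3,0,0]],[0,[0,0,0],[3,0,0]],[0,[0,0,0],[3,0,0]],[0,[0,0,0],[3,0,0]],[0,[0,0,0],[3,0,0]],[0,[0,0,0],[3,0,0]],[0,[0,0,0],[2.5,0,0]],[0,[0,0,0],[2,0,0]],[0,[0,0,0],[1,0,0]],[0,[0,0,0],[0,0,0]]]'
python3 - <<'E'
from h import *
go([.580,.064,.166],27.5)
E
```

```text
time: 24.78
position: [0.581, 0.0563, 0.1659]
tool_rot: [0.138, 0.692, -0.138, 0.695]
ft_force: [-1.1, -0.6, -3.2]
grip_width: 0.01
time: 26.15
position: [0.5811, 0.0556, 0.1657]
tool_rot: [0.301, 0.638, -0.302, 0.641]
ft_force: [-0.1, -0.2, -3.2]
grip_width: 0.0095
t 26.15 pos [0.5811 0.0556 0.1657] yaw 39.5 d [-0.3  4.5 -7.2] w [12.   0.2 -0. ] F [-0.1 -0.2 -3.2] grip 9.5 q [-0.09  0.54  1.6  -0.    1.   -0.78]
```

```bash

python3 -m inch '[[0,[0,0,-0.5],[1,0,0]],[0,[0,0.5,-1],[2,0,0]],[0,[0,0.5,-1],[3,0,0]],[0,[0,0.5,-1],[3,0,0]],[0,[0,0.5,-1],[2,0,0]],[0,[0,0.5,-1],[1,0,0]],[0,[0,0.5,-1],[0,0,0]],[0,[0,0.5,-0.5],[0,0,0]],[0,[0,0,0],[0,0,0]],[0,[0,0,0],[0,0,0]],[0,[0,0,0],[0,0,0]],[0,[0,0,0],[0,0,0]]]'
python3 - <<'E'
from h import *
go([.580,.064,.166],27.5)
s,t=imaging.camera("side")[:,:,::-1],imaging.camera("top")[:,:,::-1]
for n in("dish_center","dish_tab","ball_center","dish_grip","imager_door_hinge","imager_door_handle"):
    for c in("side","top"): print(n,c,[(round(d["confidence"],2),np.round(d["pixel"],1).tolist()) for d in imaging.tip_of(c,n)][:3])
D=HOLD; X=RW[:,0]
for n,P in(("center",D),("tab",D+.08*X-[0,0,.0015]),("grip",D+[0,0,.069])): print("want",n,proj("side",P).round(1),proj("top",P).round(1))
f=lambda a:(255*(a/255.)**.6).astype(np.uint8)
cv2.imwrite("pics/c7.png",np.hstack([cv2.resize(f(s[170:350,150:330]),(400,400)),cv2.resize(f(t[110:270,130:290]),(400,400))]))
E
```

```text
time: 27.65
position: [0.5802, 0.0637, 0.1656]
tool_rot: [0.369, 0.602, -0.37, 0.604]
ft_force: [-0.4, -0.4, -2.6]
grip_width: 0.0096
t 27.65 pos [0.5802 0.0637 0.1656] yaw 27.0 d [-0.4 -0.  -0.3] w [-0.5  0.2 -0. ] F [-0.4 -0.4 -2.6] grip 9.6 q [-0.08  0.54  1.6  -0.    1.   -0.55]
dish_center side [(0.91, [240.2, 261.9]), (0.89, [362.6, 273.4]), (0.8, [383.7, 221.7])]
dish_center top [(0.92, [271.9, 281.8]), (0.71, [342.7, 276.1]), (0.6, [211.6, 202.2])]
dish_tab side [(0.89, [391.4, 261.0]), (0.71, [409.9, 234.7])]
dish_tab top [(0.96, [290.2, 299.1]), (0.75, [333.3, 306.7])]
ball_center side [(0.56, [241.0, 259.8])]
ball_center top []
dish_grip side [(0.89, [384.5, 197.4]), (0.88, [238.3, 229.2]), (0.87, [368.6, 248.2])]
dish_grip top [(0.98, [270.3, 280.7]), (0.78, [208.5, 196.2]), (0.73, [344.5, 284.1])]
imager_door_hinge side []
imager_door_hinge top []
imager_door_handle side [(0.6, [270.7, 313.4])]
imager_door_handle top []
want center [241.8 258.2] [215.6 201.1]
want tab [199.1 263. ] [202.2 174.9]
want grip [240.4 229.1] [210.5 198.5]
```

View pics/c7.png

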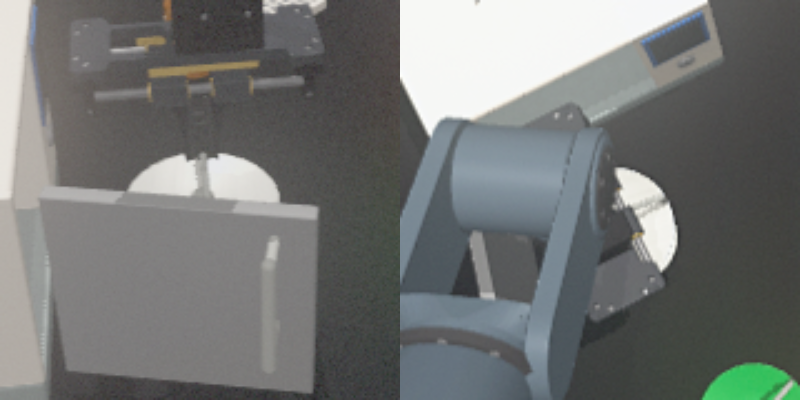

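The dish's rim spans side crop x 127–281, so its centre is at image column 242, as wanted. The door is open at lower left and clear of the dish. Next: settle, check the door angle and ball, and hand in.

```bash

python3 -m inch '[[0,[0,0,0],[0,0,0]],[0,[0,0,0],[0,0,0]],[0,[0,0,0],[0,0,0]],[0,[0,0,0],[0,0,0]],[0,[0,0,0],[0,0,0]],[0,[0,0,0],[0,0,0]],[0,[0,0,0],[0,0,0]],[0,[0,0,0],[0,0,0]]]'
python3 - <<'E'
from h import *
go(HOLD+[0,0,.051],27.5)
e=onz("side",(150+318/2.222,170+207/2.222),.215); d=RW.T@(e-HINGE); print("door edge",e,d[:2],"angle",np.arctan2(-d[0],-d[1]), "len",np.hypot(*d[:2]))
# far rim row predicted
v=HOLD-ray("side",(0,0))[0]; v[2]=0; v/=np.linalg.norm(v); print("far rim want",proj("side",HOLD+.065*v),"seen",(150+204/2.222,170+152/2.222))
imaging.camera("side"); imaging.camera("top")
print([(d["confidence"],d["pixel"]) for d in imaging.tip_of("side","ball_center")],np.abs(get_obs()["joint_velocities"]).max())
robot.hand_in()
E
```

```text
time: 29.35
position: [0.5802, 0.0637, 0.1656]
tool_rot: [0.369, 0.602, -0.37, 0.604]
ft_force: [0.4, 0.1, -3.2]
grip_width: 0.0099
t 29.35 pos [0.5802 0.0637 0.1656] yaw 27.0 d [-0.4 -0.  -0.3] w [-0.5  0.2 -0. ] F [ 0.4  0.1 -3.2] grip 9.9 q [-0.08  0.54  1.6  -0.    1.   -0.55]
door edge [0.45244327 0.15550828 0.215     ] [-0.19489038  0.04006798] angle 1.7735633452325221 len 0.1989665886989685
far rim want [240.75407702 236.9863012 ] seen (241.8091809180918, 238.4068406840684)
[(0.44, [238.5, 262.2])] 0.001907846270886162
the job is handed in; nothing more can be done
```

I swung the imager door open by its bar handle and left it open. Then I picked up the white dish by its grip, turned it about 81° and carried it to the hold point. The job was handed in at about 29.5 s with the dish still held.

| Last check | Result |
|---|---|
| Door angle | 1.77 rad from the final side picture, 1.81 rad from the tool pose on the bar (needs more than 1.57) |
| Tool position over the hold point | about 1 mm from my measured hold point |
| Height of dish_center, from the lift | about 115 mm |
| Tab direction, from the tool's turn | about 0.5° (0.01 rad) off the imager axis |
| Rim in the side picture | within 2 pixels of where it should be |
| Grip width on the block | 9.9 mm (block is 10 mm) |
| Load on the wrist | about 3 N, matching the dish and ball |
| Arm | standing still |

**Not seen directly:** at the final pose the open door hid the ball and the arm hid the tab. The last clear view of the ball was just after the lift, when it was central. After that I relied on slow, ramped moves. The network's last ball fix in the side picture was weak (confidence 0.44) and about 5 pixels from where the middle of the dish should show. The wrist load suggests the ball is still in the dish. Dish level and tab direction at the end come from the tool pose, not from a picture.

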